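# Stack a blank and a drill template squarely in a drilling jig and clamp them

## Robot

A 6-joint arm with a two-finger parallel gripper is mounted at the origin on the work surface. World frame = base frame: x ahead of the robot, y to its left, z up, the work surface at z = 0. Lengths are in mm, angles in rad, forces in N, time in s.
With the tool pointing down it reaches from about 400 to 925 mm from the base axis. Payload 3.4 kg.
Tool frame: the origin (TCP) lies on the mounting face of the last link; the fingertips stand 173 mm ahead of it and the grasp point (between the pads) lies 155 mm ahead of it; z points along the fingers, y is the line along which they close (so a half turn about z gives the same grasp; the last joint's range is limited). The gripper opens to 85 mm and grips with 20 to 120 N. Pads are 22 mm wide; open, the fingers measure 114 mm over their backs; the gripper's body (76 mm by 85 mm) begins 54 mm behind the grasp point. The pads swing forward as they close: fully open they stand 13 mm farther back than shut.
Start: joints at [1.127, 0.307, 1.506, -0, 1.328, -0.073], TCP at [208.381, 535.92, 404.705] pointing down, gripper open.
Joint ranges: [-3.12, 3.12], [-1.05, 2.28], [0.14, 2.33], [-1.42, 4.57], [0.1, 2.73], [-2.68, 2.68]. Speed limits (rad/s): [2.57, 2.57, 3.14, 3.14, 3.14, 3.14].

## Interface

Orientations are given as a unit quaternion [x, y, z, w].
In Python, from workcell import get_obs, grab_frame, get_calibration, job_done gives the robot as it stands.
- The arm moves only by the shell command python3 -m inch 'ROWS' [FORCE]. ROWS is JSON, a list that holds one entry, the list of rows, each a list of 7 numbers: the opening, from 0 (shut) to 1 (fully open), then the shift along the tool's x, y, z normalised to -1 to 1, where 1 is 200 mm, then the turn, a rotation vector about the tool's x, y, z normalised to -1 to 1, where 1 is 0.5 rad. In form: [[[hand, tx, ty, tz, rx, ry, rz], ...]]. A call has 1 to 5 rows; each row is the pose to reach, as a shift and turn from the pose commanded when the call began, along the tool's axes at that moment; what a row does not reach only later rows make up. A row lasts 1/10 s, in which the tool goes at most 50 mm and 8.59 degrees, less where a joint would pass 70% of its speed; a pose out of reach is approached as far as the arm can. A call with a number of a shift or a turn outside -1 to 1 is refused whole. A call with a gripper value outside its range is refused whole. The fingers move at their own pace and stop on an object; FORCE is the grip in N (left out, the last holds). Time passes only in rows, so rows that repeat a pose let the fingers close. It gives the time, the measured TCP pose, the force, the opening and the grip force at its end, in the units of the state.
- get_obs(): the state, without advancing time (a new reading comes with each control period).
- grab_frame(name): name is "scene" or "side" or "wrist"; returns the picture (384x512x3 uint8, red, green, blue); there is no depth.
- get_calibration(name): a dict with "fov_y" (degrees; the focal length in pixels is half the picture's height over the tangent of half this angle, whatever the lens; pixels are square), "cx", "cy" (the principal point, pixels), "k1" (the pictures are not rectified: a ray, as slopes to the right and down, at radius r is drawn at 1 + k1 r^2 times it, then the intrinsics apply), "world_to_cam" (4x4, takes a point from world to camera coordinates). Camera axes: x right, y down, z forward; pixel columns grow to the right and rows downward; lengths in mm; the calibration is good to about 2 mm. A picture is of the moment at which its call begins: read the wrist's pose just before it. get_calibration takes no time and is no camera call; for the wrist camera it gives the pose at the moment of the call.
- job_done(): hands the job in; it is judged then, once.
The state is a dict: "clock": time; "joints": joint angles; "joint_velocities": joint speeds; "joint_torque": joint torques, N m; "tool_pos": TCP position; "orientation": TCP orientation; "force": force on the tool from outside, world axes, zero at the start; "moment": the same for the moment, N m; "finger_gap": opening from 0.0 (shut) to 1.0 (fully open); "grip_force": force on a finger pad.
Only numpy, scipy, OpenCV 4.12 (cv2) and the standard library are available. Lean on these libraries where they do the work, as an engineer would, in place of code of your own. Each camera call takes 0.05 s, during which the arm holds its last target. There are 200 camera calls.

## Task

Get the plates ready for drilling: lay the plain aluminium plate squarely on the wooden block of the drilling jig, then lay the drill template (the aluminium plate of the same size, with the holes) squarely on top of it, so that the edges of block, plate and template are flush all round. Then swing the jig's hold-down arm over until its pad rests on the template, and let go. Leave everything else on the bench where it is.

Things in the scene. Friction and masses are not known exactly. Their poses are not given: they have to be found in the camera images.
- jig: Drilling jig, fixed: plywood board (x -90 to +160 mm, 110 mm wide, 12 thick) with a wooden block 90 (x) x 60 (y) x 20 mm, its top 32 mm above the bench, and a steel hinge post at the block's +x side. Origin on the bench under the block's centre; x along the block's long side, towards the hinge; z up. The hinge axis runs along y at x = +85 mm, 61 mm above the bench.
- block_top (a point): Centre of the wooden block's top face, where the centre of the plain plate's underside belongs (32 mm above the bench). Axes as the jig's.
- holddown (a joint): Hinge angle of the hold-down arm (rad): 0 = level, pointing to the jig's -x, its pad then just resting on the full pile of block, plate and template; grows as the arm swings up; 1.6 to 1.8 at the start (upright, leaning a little back from the block); stops at 1.9. Light hinge friction; below about 1 rad the arm sinks by its own weight.
- holddown_handle (a point): Centre of the handle at the free end of the arm: a black round bar 18 mm in diameter and 36 mm long, lying along the jig's y, 145 mm from the hinge axis. The arm itself is a steel bar 16 mm wide and 10 mm thick.
- holddown_pad (a point): Centre of the lower face of the arm's rubber pad (20 mm in diameter), 85 mm from the hinge axis along the arm and 13 mm below its centre line; over the block's centre when the arm is level.
- blank: Plain aluminium plate without holes, 90 (x) x 60 (y) x 8 mm, lying flat on the bench. Origin at the centre of its underside, z up.
- template: Drill template: aluminium plate 90 (x) x 60 (y) x 8 mm with two 18 mm holes at x = -24 and +24 mm and four 7 mm holes near its corners, lying flat on the bench. Origin at the centre of its underside, z up. Either way round is right.
- bracket: Smaller aluminium plate 60 x 40 x 8 mm with one 14 mm hole in its middle, lying flat on the bench; not wanted. Origin at the centre of its underside.
- heatsink: Small dark finned heat sink, 36 x 40 x 22 mm; stays where it is. Origin at the centre of its underside.
- screwdriver: Screwdriver, 170 mm long, lying on the bench; stays where it is. x along its length.
- spool: Solder spool, 56 mm in diameter, 38 mm high, standing; stays where it is. Origin at the centre of its underside.
- jar: Small flux jar, 42 mm in diameter, 45 mm high; stays where it is. Origin at the centre of its underside.
Mind the look-alikes: they are no part of the job. What is shaped like the blank but green or turquoise is not meant.

How it is judged (in metres and radians):
On the way, in this order (a step that is already met when the one before it is completed fails the run):
1. the plain plate lies squarely on the jig's block, released (horizontal distance between blank and block_top below 0.004 m and z of blank in the frame of block_top between -0.003 and 0.003 m and angle between the x axis of blank and the x axis of jig, either way round below 0.07 rad and angle between blank's own z axis and vertical below 0.05 rad and contact force between the fingers and blank below 0.1 N and linear speed of blank below 0.01 m/s), for 0.2 s.
2. the template lies squarely on the plain plate, released, the arm still up (all of step 1 and horizontal distance between template and blank below 0.004 m and z of template in the frame of block_top between 0.005 and 0.011 m and angle between the x axis of template and the x axis of jig, either way round below 0.07 rad and angle between template's own z axis and vertical below 0.05 rad and contact force between the fingers and template below 0.1 N and linear speed of template below 0.01 m/s and horizontal distance between template and block_top below 0.006 m and value of joint holddown above 1 rad), for 0.2 s.
At the end, for the whole second after the job is handed in: Plate flat on the block, template flat on the plate, each within 4 mm of centred on what is under it (template within 6 mm of the block's centre) and within 4 degrees of the block, released, at rest; the arm within 0.08 rad of level, its pad pressing on the template, its handle released (all of step 1 and horizontal distance between template and blank below 0.004 m and z of template in the frame of block_top between 0.005 and 0.011 m and angle between the x axis of template and the x axis of jig, either way round below 0.07 rad and angle between template's own z axis and vertical below 0.05 rad and contact force between the fingers and template below 0.1 N and linear speed of template below 0.01 m/s and horizontal distance between template and block_top below 0.006 m and value of joint holddown between -0.08 and 0.08 rad and contact force between jig and template above 0.2 N and contact force between the fingers and jig below 0.1 N); the robot touches nothing.
It fails at once if the bracket is moved more than 20 mm (distance of bracket from where it was at the start of the episode above 0.02 m).
It fails at once if the heatsink is moved more than 20 mm (distance of heatsink from where it was at the start of the episode above 0.02 m).
It fails at once if the screwdriver is moved more than 20 mm (distance of screwdriver from where it was at the start of the episode above 0.02 m).
It fails at once if the spool is moved more than 20 mm (distance of spool from where it was at the start of the episode above 0.02 m).
It fails at once if the jar is moved more than 20 mm (distance of jar from where it was at the start of the episode above 0.02 m).
It also fails if it takes over 72 s, if anything falls off the work surface, if the arm or the gripper's body presses on something with over 40 N, if the wrist force passes 120 N, or if a joint passes its speed limit or range.

## Working session

There is one attempt and no reset: what is moved stays moved. The work goes in short steps, Python scripts to look and compute and a shell command to move; the robot and the scene stay as the last step left them, time stands still between calls to the robot, and variables do not carry over. Pictures are saved under pics/ and viewed, at most 10 in all, crops included, and the job is handed in when it is done.

```bash
mkdir -p pics; ls; cat > h.py <<'E'
import numpy as np, cv2
from workcell import *
from scipy.spatial.transform import Rotation as R
def K(c,shape=(384,512)):
    f=shape[0]/2/np.tan(np.radians(c['fov_y'])/2); return f
def unproj(c,uv,z):
    f=K(c); T=np.array(c['world_to_cam']); out=[]
    for u,v in np.atleast_2d(uv).astype(float):
        d=np.array([(u-c['cx'])/f,(v-c['cy'])/f]); s=d.copy()
        for _ in range(30): s=d/(1+c['k1']*(s@s))
        r=T[:3,:3].T@np.array([*s,1]); o=-T[:3,:3].T@T[:3,3]
        out.append(o+r*(z-o[2])/r[2])
    return np.array(out)
def proj(c,P):
    f=K(c); T=np.array(c['world_to_cam']); p=np.atleast_2d(P)@T[:3,:3].T+T[:3,3]
    s=p[:,:2]/p[:,2:]; s=s*(1+c['k1']*(s**2).sum(1,keepdims=True))
    return s*f+[c['cx'],c['cy']]
def save(n,im,crop=None,k=1):
    if crop: x0,y0,x1,y1=crop; im=im[y0:y1,x0:x1]
    im=cv2.resize(im,None,fx=k,fy=k,interpolation=cv2.INTER_CUBIC)
    cv2.imwrite('pics/'+n,im[...,::-1])
def rows_to(pos,yaw=None):
    "shift & turn (normalised) from the current pose to TCP pos, tool down with y-axis at world yaw"
    o=get_obs(); r=R.from_quat(o['orientation'])
    d=r.inv().apply(np.array(pos)-o['tool_pos'])/200
    t=np.zeros(3)
    if yaw is not None:
        best=None
        for k in (0,np.pi):
            a=yaw+k; y=[np.cos(a),np.sin(a),0]; z=[0,0,-1]; x=np.cross(y,z)
            v=(r.inv()*R.from_matrix(np.array([x,y,z]).T)).as_rotvec()
            if best is None or np.linalg.norm(v)<np.linalg.norm(best): best=v
        t=best/0.5
    print('rows',d.round(4),t.round(4))
E
python3 - <<'E'
from h import *
for n in('scene','side'):
    im=grab_frame(n); np.save(n+'.npy',im)
    c=get_calibration(n); print(n,c)
a=np.hstack([np.load('scene.npy')]); save('scene0.png',a,k=1.5); save('side0.png',np.load('side.npy'),k=1.5)
print(get_obs())
E
```

```text
pics
scene {'fov_y': 57.64357619124576, 'cx': 252.74315252394018, 'cy': 193.34281633243958, 'k1': -0.013417296010100976, 'world_to_cam': array([[ 7.52855066e-01,  6.58183280e-01, -2.00512529e-03,
        -4.18195749e+02],
       [ 5.24984389e-01, -6.02329017e-01, -6.01324494e-01,
        -2.49104993e+02],
       [-3.96989473e-01,  4.51657532e-01, -7.99002398e-01,
         1.10576587e+03],
       [ 0.00000000e+00,  0.00000000e+00,  0.00000000e+00,
         1.00000000e+00]])}
side {'fov_y': 51.47127929836019, 'cx': 248.6894289120117, 'cy': 192.6581621346929, 'k1': -0.060909478811250355, 'world_to_cam': array([[ 9.99367710e-01, -3.25520446e-02,  1.43019215e-02,
        -5.49360232e+02],
       [-2.98001144e-03, -4.77514283e-01, -8.78618933e-01,
         6.94462010e+01],
       [ 3.54302145e-02,  8.78020771e-01, -4.77309361e-01,
         1.02205783e+03],
       [ 0.00000000e+00,  0.00000000e+00,  0.00000000e+00,
         1.00000000e+00]])}
{'clock': 0.1, 'joints': array([ 1.12649549e+00,  3.07477583e-01,  1.50755517e+00, -4.91781074e-06,
        1.32847892e+00, -7.34741569e-02]), 'joint_velocities': array([-0.00041612, -0.00295657, -0.0024316 , -0.00052114,  0.0026267 ,
        0.00159737]), 'joint_torque': array([-3.80423371e-04, -4.58533251e+01, -2.52607173e+01, -1.31870324e-04,
        5.66197952e-03,  1.97861806e-05]), 'tool_pos': array([208.23906152, 535.61232647, 403.88000824]), 'orientation': array([ 1.84352137e-01,  9.82859791e-01, -9.28147276e-04, -2.43333085e-04]), 'force': array([-0.29138108,  0.07585258, -0.07656131]), 'moment': array([-0.02708008,  0.02850745,  0.02175836]), 'grip_force': 0.0, 'finger_gap': 0.9971660230056465}
```

View pics/scene0.png

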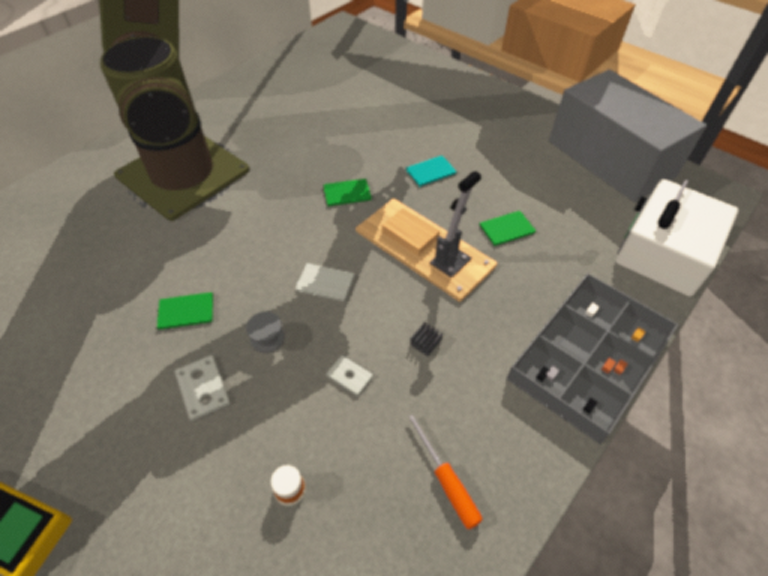

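View pics/side0.png

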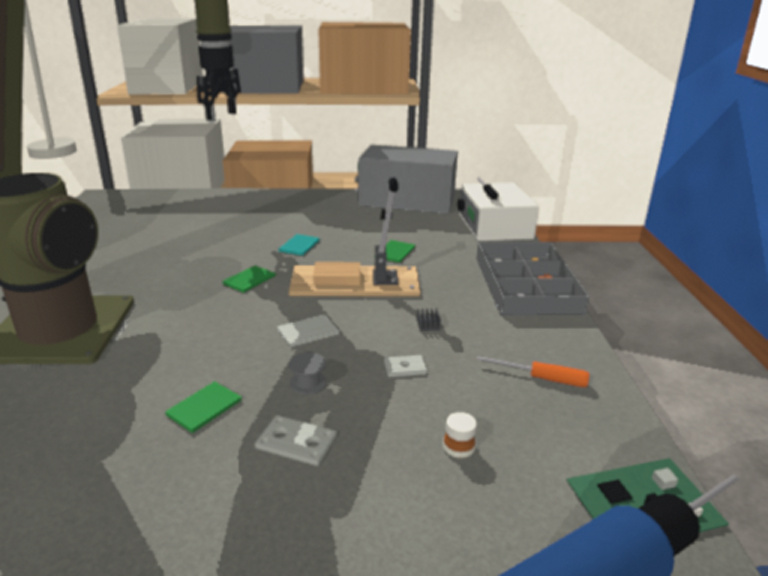

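The scene picture (768x576) shows these candidates:
- **Blank:** the plain grey plate at (325,282). Look-alikes are green at (347,192), (507,228) and (186,310), and turquoise at (430,170).
- **Template:** the plate with many holes at (202,387). The bracket, with one hole, is at (350,376).
- **Jig:** the block is at (410,230) and the arm is upright, with its handle at (470,182).

Next I'll check all of these in close crops.

```bash
python3 - <<'E'
from h import *
a=np.load('scene.npy')
def cr(im,x,y,w,h,k): return cv2.resize(im[y:y+h,x:x+w],None,fx=k,fy=k,interpolation=cv2.INTER_CUBIC)
# blank | template (x6) above jig
t=np.hstack([cr(a,190,165,65,50,6),cr(a,105,230,65,50,6)]); b=cr(a,225,105,130,98,3); 
b=np.hstack([b,cr(np.load('side.npy'),160,110,130,98,3)])
save('crop0.png',np.vstack([t,b]))
c=get_calibration('scene')
for n,uv,z in [('blank',(325,282),8),('templ',(202,387),8),('brack',(350,376),8),('block',(410,230),32),('handle',(470,182),205),('spool',(265,331),20),('heats',(426,338),11),('green',(347,192),8),('green2',(507,228),8)]:
    print(n,unproj(c,np.array(uv)/1.5,z).round(0))
E
```

```text
blank [[441. -14.   8.]]
templ [[ 443. -281.    8.]]
brack [[ 600. -119.    8.]]
block [[488. 163.  32.]]
handle [[592. 166. 205.]]
spool [[ 446. -154.   20.]]
heats [[647.  11.  11.]]
green [[313. 179.   8.]]
green2 [[611. 307.   8.]]
```

View pics/crop0.png

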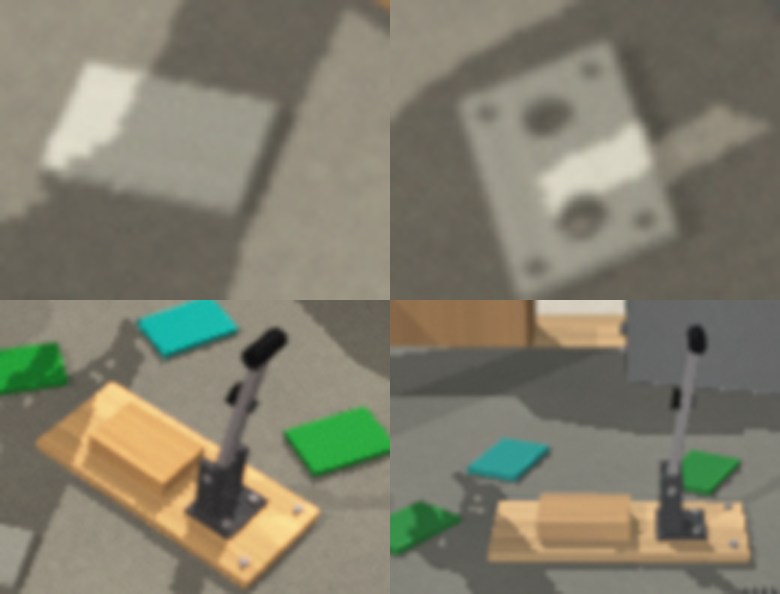

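The crops confirm the choice. Top left is a plain grey plate (the blank), top right is the six-hole template, and the jig below has its hinge on the right. Next I'll estimate yaws and move the wrist camera over the jig.

```bash
python3 - <<'E'
from h import *
c=get_calibration('scene')
def q(pts,x0,y0,k,z): 
    P=unproj(c,np.array(pts)/k+[x0,y0]-[0,0],z); 
    print(P[:,:2].round(0).tolist(), 'edges',[(round(float(np.linalg.norm(d)),1),round(float(np.arctan2(d[1],d[0])),3)) for d in np.roll(P,-1,0)-P],'ctr',P.mean(0).round(1))
q([(37,141),(110,82),(320,212),(245,281)],225,105,3,12)
q([(92,134),(125,105),(203,156),(165,183)],225,105,3,32)
q([(88,62),(275,103),(237,207),(42,168)],190,165,6,8)
q([(458,100),(608,40),(678,232),(522,292)],105-65,230,6,8)
w=np.array(get_calibration('wrist')['world_to_cam']);o=get_obs()
print('cam centre',-w[:3,:3].T@w[:3,3],'fwd',w[2,:3],get_calibration('wrist')['fov_y'])
rows_to((470,120,404),np.pi/2)
E
```

```text
[[397.0, 115.0], [397.0, 222.0], [647.0, 217.0], [642.0, 111.0]] edges [(106.8, 1.57), (250.5, -0.018), (106.6, -1.624), (244.9, 3.125)] ctr [520.6 166.4  12. ]
[[443.0, 142.0], [441.0, 191.0], [537.0, 187.0], [531.0, 139.0]] edges [(49.3, 1.597), (95.5, -0.04), (48.6, -1.689), (88.5, 3.109)] ctr [487.9 164.5  32. ]
[[386.0, -4.0], [466.0, 34.0], [492.0, -19.0], [414.0, -59.0]] edges [(88.4, 0.445), (58.9, -1.103), (88.0, -2.664), (61.7, 2.044)] ctr [439.7 -11.9   8. ]
[[387.0, -292.0], [409.0, -236.0], [495.0, -270.0], [470.0, -323.0]] edges [(59.9, 1.182), (92.2, -0.38), (58.4, -2.004), (89.7, 2.778)] ctr [ 440.4 -280.4    8. ]
cam centre [140.80351657 561.6575215  372.54418044] fwd [ 0.26733179 -0.10570013 -0.95778974] 59.223638977765624
rows [-1.9729e+00 -1.4625e+00  1.9000e-03] [-0.0037 -0.001  -0.7417]
```

```bash
python3 -m inch '[[[1,-0.98,-0.73,0,0,0,-0.1],[1,-0.98,-0.73,0,0,0,-0.3],[1,-0.98,-0.73,0,0,0,-0.5],[1,-0.98,-0.73,0,0,0,-0.74],[1,-0.98,-0.73,0,0,0,-0.74]]]'
python3 -c "
from h import *
rows_to((470,145,404),np.pi/2-.02)"
```

```text
clock: 0.6
tool_pos: [338.6, 326.7, 404.4]
orientation: [-0.001, 1.0, -0.0, -0.0]
force: [1.1, 0.1, -0.1]
finger_gap: 0.999
grip_force: 0.0
rows [-0.6551 -0.91    0.0024] [-0.0016 -0.0007  0.0438]
```

```bash
python3 -m inch '[[[1,-0.65,-0.85,0,0,0,0.04],[1,-0.65,-0.85,0,0,0,0.04],[1,-0.65,-0.85,0,0,0,0.04],[1,-0.65,-0.85,0,0,0,0.04],[1,-0.65,-0.85,0,0,0,0.04]]]'
python3 -m inch '[[[1,0,0,0,0,0,0],[1,0,0,0,0,0,0]]]'
python3 - <<'E'
from h import *
import pickle
o=get_obs(); c=get_calibration('wrist'); im=grab_frame('wrist'); pickle.dump((c,im,o),open('w1.pkl','wb')); print(o['tool_pos'],o['orientation']); save('w1.png',im,k=1.5)
E
```

```text
clock: 1.1
tool_pos: [470.5, 155.3, 404.5]
orientation: [0.013, 1.0, -0.001, 0.001]
force: [1.2, -0.4, 0.0]
finger_gap: 1.001
grip_force: 0.0
clock: 1.3
tool_pos: [467.4, 159.0, 404.2]
orientation: [0.011, 1.0, 0.0, -0.001]
force: [-0.4, 0.3, 0.6]
finger_gap: 0.998
grip_force: 0.0
[467.41716999 159.00256681 404.22162762] [ 1.07763302e-02  9.99941434e-01  2.61186973e-04 -9.65402265e-04]
```

View pics/w1.png

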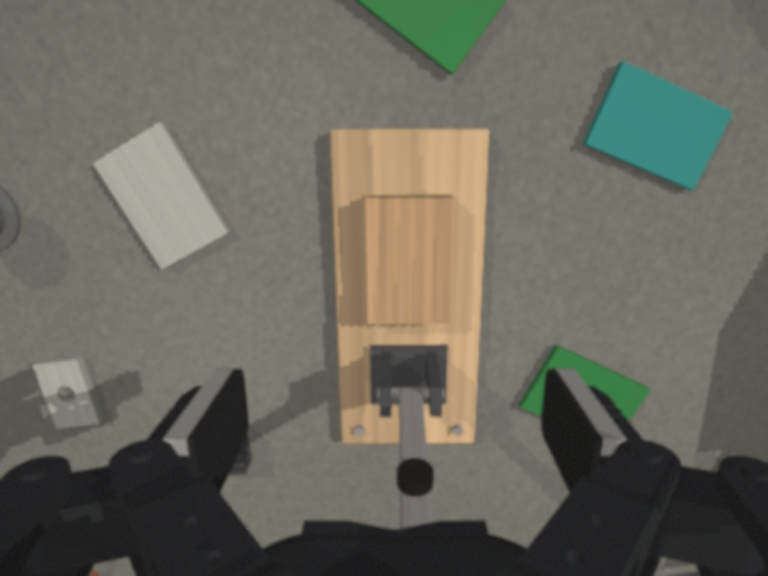

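The wrist view has the block top at about (365,197)-(455,325) and the blank at (94,165), (160,123), (228,233), (162,268). I'll enlarge both.

```bash
python3 - <<'E'
from h import *
import pickle
c,im,o=pickle.load(open('w1.pkl','rb'))
def cr(x,y,w,h,k): return cv2.convertScaleAbs(cv2.resize(im[y:y+h,x:x+w],None,fx=k,fy=k,interpolation=cv2.INTER_CUBIC),alpha=1.3)
save('w1c.png',np.hstack([cr(232,120,79,115,5),cr(55,70,79,115,5)]))
E
```

```text
(no output)
```

View pics/w1c.png

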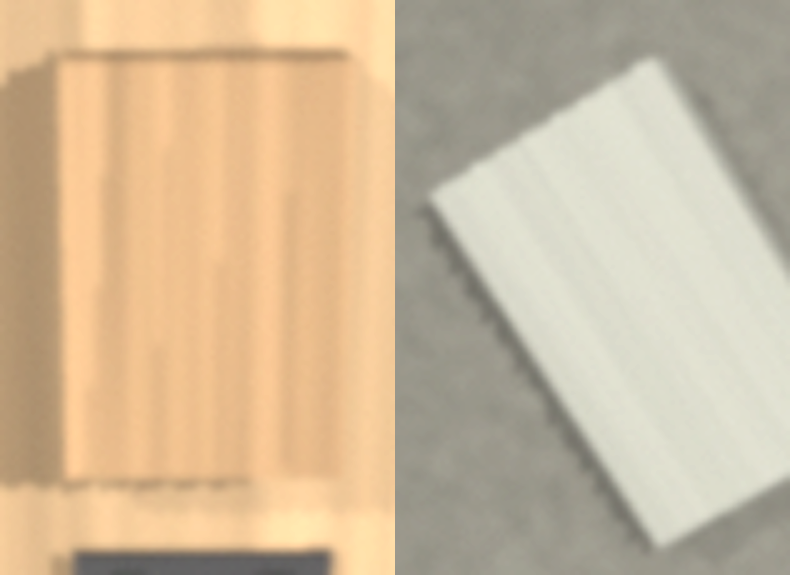

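```bash
cat >> h.py <<'E'
def quad(c,pts,z,L=90,W=60):
    "pts in order: long-side pair consistent p0->p1 long; least-squares fit of the rectangle"
    P=unproj(c,pts,z)[:,:2]
    print('edges',[(round(float(np.linalg.norm(d)),1),round(float(np.arctan2(d[1],d[0])),3)) for d in np.roll(P,-1,0)-P])
    M=np.array([[-L/2,W/2],[L/2,W/2],[L/2,-W/2],[-L/2,-W/2]]) 
    Q=P-P.mean(0); a=np.arctan2((M[:,0]*Q[:,1]-M[:,1]*Q[:,0]).sum(),(M*Q).sum())
    res=Q-M@np.array([[np.cos(a),np.sin(a)],[-np.sin(a),np.cos(a)]])
    print('ctr',P.mean(0).round(1),'yaw',round(a,3),'res',res.round(1).tolist()); return P.mean(0),a
E
python3 - <<'E'
from h import *
import pickle
c,im,o=pickle.load(open('w1.pkl','rb'))
print(proj(c,[[488,163,0]]), (-np.array(c['world_to_cam'])[:3,:3].T@np.array(c['world_to_cam'])[:3,3]).round(1),c['cx'],c['cy'])
quad(c,[(302,131),(300,216),(245,216),(243.5,131.5)],32)
print('board');B=np.array([(489,129),(474,442),(342,443),(332,129)])/1.5
quad(c,B,12,250,110)
quad(c,[(107,81.4),(152,155.3),(108,179.6),(62,109)],8)
E
```

```text
[[266.79915577 172.90598524]] [395.  160.2 373. ] 262.7047384840446 188.34591803463442
edges [(91.3, -0.012), (59.4, -1.592), (90.8, 3.122), (58.8, 1.559)]
ctr [482.6 168.8] yaw -0.016 res [[-0.7, -0.6], [0.7, -0.3], [0.4, 0.3], [-0.4, 0.6]]
board
edges [(247.6, -0.017), (109.2, -1.584), (248.3, 3.119), (107.7, 1.551)]
ctr [516.9 169.2] yaw -0.02 res [[1.0, -1.1], [-1.3, -0.5], [-0.7, 0.4], [1.0, 1.2]]
edges [(89.0, 0.459), (59.9, -1.112), (89.1, -2.682), (60.0, 2.029)]
ctr [436.6  -9.8] yaw 0.459 res [[0.5, 0.2], [-0.4, -0.2], [-0.5, -0.2], [0.4, 0.2]]
```

```bash
python3 -c "
from h import *
rows_to((437,-10,300),2.03)"
```

```text
rows [ 0.1324 -0.8507  0.5214] [ 0.0018 -0.0031 -0.9589]
```

```bash
python3 -m inch '[[[0.85,0.13,-0.85,0.52,0,0,-0.3],[0.85,0.13,-0.85,0.52,0,0,-0.6],[0.85,0.13,-0.85,0.52,0,0,-0.96],[0.85,0.13,-0.85,0.52,0,0,-0.96],[0.85,0.13,-0.85,0.52,0,0,-0.96]]]'
python3 -m inch '[[[0.82,0,0,0,0,0,0],[0.82,0,0,0,0,0,0],[0.82,0,0,0,0,0,0]]]'
python3 - <<'E'
from h import *
import pickle
rows_to((437,-10,190),2.03)
o=get_obs(); c=get_calibration('wrist'); im=grab_frame('wrist'); pickle.dump((c,im,o),open('w2.pkl','wb')); print(o['tool_pos'],o['orientation'],o['finger_gap'],proj(c,[[437,-10,8]])); save('w2.png',im,k=1.5)
E
```

```text
clock: 1.85
tool_pos: [435.8, -11.5, 298.5]
orientation: [-0.228, 0.974, 0.001, -0.003]
force: [-0.9, 0.6, -0.0]
finger_gap: 0.853
grip_force: 0.0
clock: 2.15
tool_pos: [439.3, -9.2, 301.7]
orientation: [-0.228, 0.974, -0.0, 0.001]
force: [-0.1, -0.1, -0.3]
finger_gap: 0.82
grip_force: 0.0
rows [0.0134 0.0022 0.5586] [-0.0017  0.0048  0.0035]
[439.31240105  -9.24698977 301.72983355] [-2.28435667e-01  9.73558186e-01 -1.45034039e-04  1.25841311e-03] 0.8199317083454966 [[264.38950008 177.38868092]]
```

View pics/w2.png

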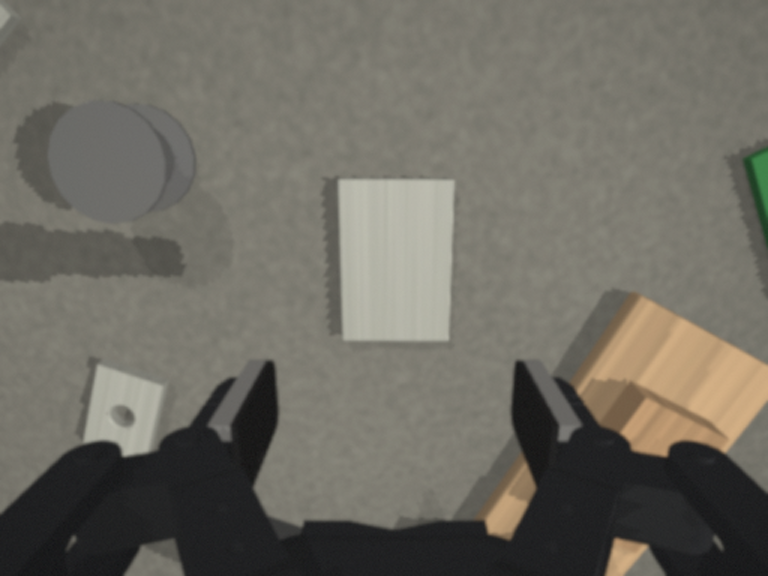

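The blank sits centred between the fingers, with corners at (339,180), (454,180), (449,340), (343,340). The fingers are clear of the spool and bracket.

```bash
python3 - <<'E'
from h import *
import pickle
c,im,o=pickle.load(open('w2.pkl','rb'))
p,a=quad(c,np.array([(454,180),(449,340),(343,340),(339,180)])/1.5,8)
rows_to((*p,195),a+np.pi/2)
E
```

```text
edges [(88.4, 0.463), (59.4, -1.109), (88.4, -2.686), (58.8, 2.032)]
ctr [435.9 -10.8] yaw 0.46 res [[0.9, -0.2], [-0.6, -0.7], [-0.8, -0.1], [0.5, 1.0]]
rows [0.0195 0.0015 0.5335] [-0.002   0.0046  0.0017]
```

```bash
python3 -m inch '[[[0.8,0.017,0,0.25,0,0,0],[0.8,0.017,0,0.5,0,0,0],[0.8,0.017,0,0.535,0,0,0],[0.8,0.017,0,0.535,0,0,0]]]'
python3 -m inch '[[[0.8,0,0,0.04,0,0,0],[0.8,0,0,0.06,0,0,0],[0.8,0,0,0.075,0,0,0],[0.8,0,0,0.085,0,0,0],[0.8,0,0,0.085,0,0,0]]]'
```

```text
clock: 2.6
tool_pos: [435.3, -11.4, 193.1]
orientation: [-0.228, 0.974, 0.001, -0.002]
force: [-0.4, -0.1, 0.3]
finger_gap: 0.798
grip_force: 0.0
clock: 3.1
tool_pos: [435.5, -12.3, 177.1]
orientation: [-0.228, 0.974, -0.0, 0.0]
force: [0.4, -0.8, -0.2]
finger_gap: 0.8
grip_force: 0.0
```

```bash
python3 -m inch '[[[0.8,0,0,0.01,0,0,0],[0.8,0,0,0.02,0,0,0],[0.8,0,0,0.02,0,0,0]]]'
python3 -m inch '[[[0.8,0,0,0.01,0,0,0],[0.8,0,0,0.015,0,0,0],[0.8,0,0,0.015,0,0,0]]]'
```

```text
clock: 3.4
tool_pos: [435.3, -12.2, 172.5]
orientation: [-0.228, 0.974, 0.0, -0.0]
force: [-0.0, -0.8, -0.1]
finger_gap: 0.802
grip_force: 0.0
clock: 3.7
tool_pos: [435.4, -12.2, 169.5]
orientation: [-0.228, 0.974, 0.0, -0.0]
force: [-0.3, 1.0, -1.1]
finger_gap: 0.8
grip_force: 0.0
```

```bash
python3 -m inch '[[[0.8,0,0,0.005,0,0,0],[0.8,0,0,0.01,0,0,0],[0.8,0,0,0.01,0,0,0]]]'
python3 -m inch '[[[0.75,0,0,0,0,0,0],[0.75,0,0,0,0,0,0]]]'
```

```text
clock: 4.0
tool_pos: [435.4, -12.2, 167.6]
orientation: [-0.228, 0.974, 0.0, -0.0]
force: [-0.2, -0.1, 0.1]
finger_gap: 0.804
grip_force: 0.0
clock: 4.2
tool_pos: [435.5, -12.2, 167.7]
orientation: [-0.228, 0.974, -0.0, 0.0]
force: [-0.4, 0.2, 0.8]
finger_gap: 0.752
grip_force: 0.0
```

```bash
python3 -m inch '[[[0.6,0,0,0,0,0,0],[0.6,0,0,0,0,0,0],[0.6,0,0,0,0,0,0],[0.6,0,0,0,0,0,0]]]' 40
```

```text
clock: 4.6
tool_pos: [435.5, -12.2, 168.7]
orientation: [-0.228, 0.974, -0.0, 0.0]
force: [-1.2, 0.6, 12.4]
finger_gap: 0.691
grip_force: 45.2
```

```bash
python3 -m inch '[[[0.6,0,0,-0.1,0,0,0],[0.6,0,0,-0.3,0,0,0],[0.6,0,0,-0.5,0,0,0],[0.6,0,0,-0.5,0,0,0]]]'
python3 -c "
from h import *
rows_to((481.5,169.2,260),np.pi/2-.018)"
```

```text
clock: 5.0
tool_pos: [437.4, -12.4, 272.0]
orientation: [-0.228, 0.974, -0.002, 0.005]
force: [1.1, -0.2, -1.4]
finger_gap: 0.689
grip_force: 45.0
rows [-0.5995  0.7165  0.0609] [-0.0068  0.0191  0.9546]
```

```bash
python3 -m inch '[[[0.6,-0.1,0.12,0.03,0,0,0.2],[0.6,-0.25,0.3,0.03,0,0,0.45],[0.6,-0.4,0.5,0.03,0,0,0.7],[0.6,-0.5,0.65,0.03,0,0,0.9],[0.6,-0.6,0.71,0.03,0,0,0.955]]]'
python3 -m inch '[[[0.6,0,0,0,0,0,0],[0.6,0,0,0,0,0,0],[0.6,0,0,0,0,0,0]]]'
python3 - <<'E'
from h import *
import pickle
rows_to((481.5,169.2,260),np.pi/2-.018)
o=get_obs(); c=get_calibration('wrist'); im=grab_frame('wrist'); pickle.dump((c,im,o),open('w3.pkl','wb')); save('w3.png',im,k=1.5)
E
```

```text
clock: 5.5
tool_pos: [478.9, 171.0, 260.6]
orientation: [0.009, 1.0, 0.0, -0.001]
force: [0.7, -1.0, -1.6]
finger_gap: 0.683
grip_force: 45.0
clock: 5.8
tool_pos: [479.0, 167.3, 260.9]
orientation: [0.009, 1.0, -0.001, -0.001]
force: [-0.7, -0.2, -1.2]
finger_gap: 0.688
grip_force: 45.0
rows [-0.0122  0.0097  0.0045] [-0.0022 -0.0052 -0.0009]
```

View pics/w3.png

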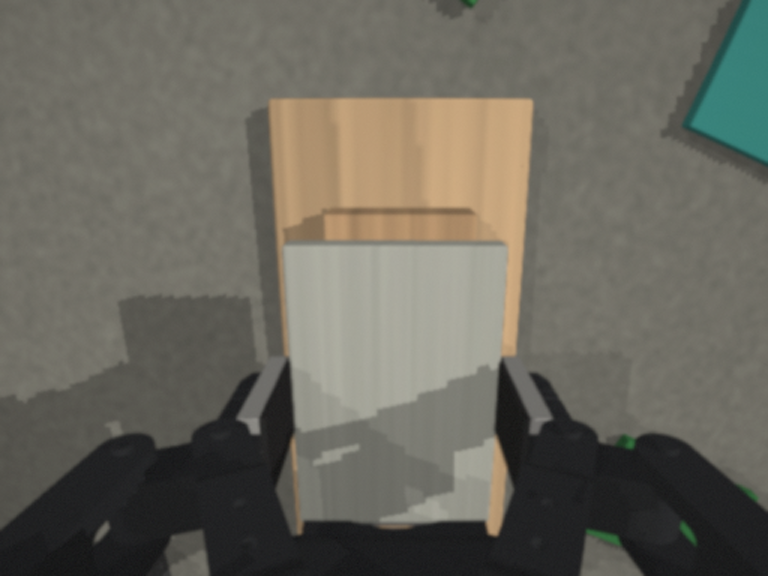

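The held plate's near edge is at (285,244)-(505,244) and its far edge at (300,521)-(490,521). The block's near top edge is at (323,212)-(474,212), and board corners are at (270,99) and (532,99).

```bash
python3 - <<'E'
from h import *
import pickle
c,im,o=pickle.load(open('w3.pkl','rb'))
quad(c,np.array([(505,244),(491,522),(301,522),(285,244)])/1.5,o['tool_pos'][2]-168+8)
print(o['tool_pos'])
e=unproj(c,np.array([(474,212),(323,212)])/1.5,32); print('block end',e.round(1),'centre',e.mean(0)[:2]+45*np.array([1,-.018]))
e=unproj(c,np.array([(532,99),(270,99)])/1.5,12); print('board end',e.round(1),'centre',e.mean(0)[:2]+90*np.array([1,-.018]))
E
```

```text
edges [(89.0, 0.0), (59.7, -1.588), (89.0, 3.114), (57.2, 1.553)]
ctr [478.9 167.1] yaw -0.015 res [[0.6, -1.4], [-0.5, -0.1], [-0.6, 0.2], [0.5, 1.3]]
[479.02932029 167.29819585 260.91480717]
block end [[437.1 198.7  32. ]
 [436.1 139.6  32. ]] centre [481.58612955 168.32615713]
board end [[394.  224.6  12. ]
 [392.1 117.4  12. ]] centre [483.0779741  169.37366113]
```

```bash
python3 -m inch '[[[0.6,-0.017,0.008,0.12,0,0,0],[0.6,-0.017,0.008,0.23,0,0,0],[0.6,-0.017,0.008,0.27,0,0,0],[0.6,-0.017,0.008,0.28,0,0,0],[0.6,-0.017,0.008,0.28,0,0,0]]]'
python3 -m inch '[[[0.6,0,0,0.006,0,0,0],[0.6,0,0,0.01,0,0,0],[0.6,0,0,0.01,0,0,0]]]'
```

```text
clock: 6.35
tool_pos: [483.5, 169.3, 205.8]
orientation: [0.01, 1.0, -0.0, -0.0]
force: [-0.5, -0.2, -1.1]
finger_gap: 0.688
grip_force: 44.9
clock: 6.65
tool_pos: [483.7, 169.9, 204.2]
orientation: [0.009, 1.0, 0.0, 0.001]
force: [0.0, 0.4, -0.4]
finger_gap: 0.691
grip_force: 44.9
```

```bash
python3 -m inch '[[[0.6,0.005,-0.004,0.005,0,0,0],[0.6,0.005,-0.004,0.01,0,0,0],[0.6,0.005,-0.004,0.01,0,0,0]]]'
python3 -m inch '[[[0.6,0,0,0.005,0,0,0],[0.6,0,0,0.008,0,0,0],[0.6,0,0,0.008,0,0,0]]]'
```

```text
clock: 6.95
tool_pos: [482.4, 169.0, 201.6]
orientation: [0.009, 1.0, -0.0, -0.0]
force: [0.8, -0.7, -0.8]
finger_gap: 0.688
grip_force: 44.9
clock: 7.25
tool_pos: [482.5, 169.1, 200.6]
orientation: [0.009, 1.0, 0.0, 0.0]
force: [-0.8, -0.2, 5.2]
finger_gap: 0.688
grip_force: 47.0
```

```bash
python3 -m inch '[[[0.72,0,0,0,0,0,0],[0.76,0,0,0,0,0,0],[0.8,0,0,0,0,0,0],[0.82,0,0,0,0,0,0]]]'
python3 -m inch '[[[0.82,0,0,-0.1,0,0,0],[0.82,0.2,0,-0.4,0,0,0],[0.82,0.4,0,-0.6,0,0,0],[0.82,0.4,0,-0.6,0,0,0],[0.82,0.4,0,-0.6,0,0,0]]]'
python3 -m inch '[[[0.82,0,0,0,0,0,0],[0.82,0,0,0,0,0,0]]]'
python3 - <<'E'
from h import *
import pickle
o=get_obs(); c=get_calibration('wrist'); im=grab_frame('wrist'); pickle.dump((c,im,o),open('w4.pkl','wb')); print(proj(c,[[482,169,40]]))
u,v=proj(c,[[482,169,40]])[0].astype(int); print(u,v); x0=max(u-75,0);y0=max(v-85,0)
print(x0,y0); save('w4.png',im,(x0,y0,x0+150,y0+140),4)
E
```

```text
clock: 7.65
tool_pos: [482.5, 169.0, 200.0]
orientation: [0.009, 1.0, -0.0, -0.0]
force: [-0.0, 0.3, -0.2]
finger_gap: 0.821
grip_force: 0.0
clock: 8.15
tool_pos: [400.6, 170.5, 322.6]
orientation: [0.009, 1.0, 0.001, 0.002]
force: [0.8, 0.2, -0.1]
finger_gap: 0.819
grip_force: 0.0
clock: 8.35
tool_pos: [403.1, 170.5, 319.4]
orientation: [0.009, 1.0, -0.0, -0.0]
force: [-0.3, 0.3, 1.1]
finger_gap: 0.821
grip_force: 0.0
[[263.17196194 276.46419492]]
263 276
188 191
```

View pics/w4.png

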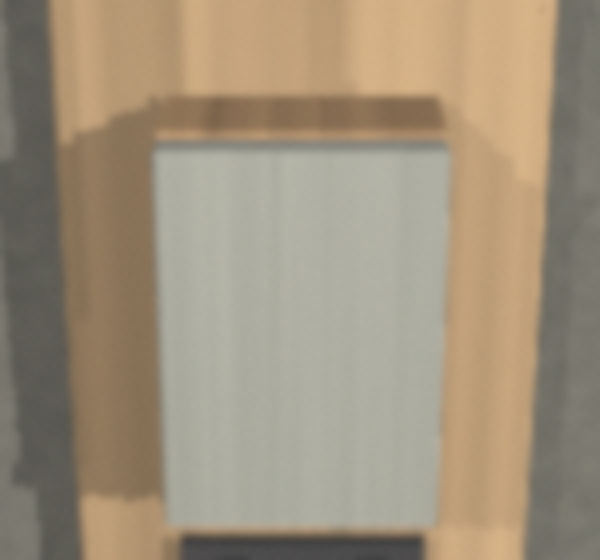

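```bash
python3 - <<'E'
from h import *
import pickle
c,im,o=pickle.load(open('w4.pkl','rb'))
q=lambda x,y:[x/4+188,y/4+191]
P,a=quad(c,[q(449,149),q(438,527),q(167,527),q(154,149)],40)
b=np.array([482.4,168.9]);
for z in(12,32,40): print(z,[((proj(c,[[b[0]-45,b[1]+s,z]])[0]-[188,191])*4).round(0) for s in(30,-30)])
for z,y in((12,96),(32,142),(40,149)): 
  e=unproj(c,[q(154,y),q(447,y)],z); print(z,e.round(1).tolist())
e=unproj(c,[q(60,200),q(543,200)],12);print('board',e.round(1).tolist())
e=unproj(c,[q(78,450),q(531,450)],12);print('board',e.round(1).tolist())
E
```

```text
edges [(90.4, -0.01), (59.7, -1.589), (90.4, 3.122), (58.7, 1.553)]
ctr [483.5 169.3] yaw -0.016 res [[-0.1, -0.7], [0.2, -0.1], [0.1, 0.2], [-0.2, 0.6]]
12 [array([434.,  92.]), array([159.,  96.])]
32 [array([443., 127.]), array([150., 132.])]
40 [array([447., 142.]), array([146., 147.])]
12 [[437.3, 137.7, 12.0], [438.5, 201.8, 12.0]]
32 [[439.7, 139.7, 32.0], [440.8, 199.7, 32.0]]
40 [[437.8, 140.6, 40.0], [438.8, 198.9, 40.0]]
board [[462.0, 115.3, 12.0], [463.9, 223.8, 12.0]]
board [[527.9, 114.8, 12.0], [529.9, 223.4, 12.0]]
```

```bash
python3 - <<'E'
from h import *
import pickle
c,im,o=pickle.load(open('w4.pkl','rb'))
for v in range(210,236): print(v,im[v,250:276].mean(0).round(0),end=';')
print()
for v in range(316,328): print(v,im[v,250:270].mean(0).round(0),end=';')
for b in (482.4,483.4):
  print(b,[round(float(proj(c,[[b+s,169,z]])[0][1]),1) for s,z in((-45,12),(-45,32),(-45,40),(45,40))])
E
```

```text
210 [193. 161. 122.];211 [193. 160. 122.];212 [192. 160. 122.];213 [188. 157. 119.];214 [176. 145. 110.];215 [153. 125.  94.];216 [139. 113.  85.];217 [137. 111.  83.];218 [137. 111.  83.];219 [137. 111.  83.];220 [137. 111.  83.];221 [137. 111.  84.];222 [142. 114.  86.];223 [156. 126.  95.];224 [172. 140. 107.];225 [167. 141. 114.];226 [146. 135. 119.];227 [138. 136. 126.];228 [149. 149. 139.];229 [166. 166. 154.];230 [175. 175. 163.];231 [177. 177. 164.];232 [177. 176. 164.];233 [177. 176. 164.];234 [177. 176. 164.];235 [176. 176. 164.];
316 [172. 172. 159.];317 [171. 171. 159.];318 [171. 171. 159.];319 [171. 171. 159.];320 [172. 171. 159.];321 [174. 171. 156.];322 [176. 164. 143.];323 [165. 145. 120.];324 [133. 114.  92.];325 [91. 82. 71.];326 [70. 68. 66.];327 [72. 71. 71.];482.4 [214.5, 223.3, 227.2, 321.6]
483.4 [215.6, 224.5, 228.4, 322.5]
```

The blank lies on the block about 1–1.5 mm off in x, which is well within 4 mm. Next is the template.

```bash
python3 -m inch '[[[0.82,-0.1,-0.25,0,0,0,0.2],[0.82,-0.1,-0.5,0,0,0,0.4],[0.82,-0.1,-0.75,0,0,0,0.6],[0.82,-0.1,-1,0,0,0,0.74],[0.82,-0.1,-1,0,0,0,0.74]]]'
python3 -c "
from h import *
rows_to((440,-280,300),1.19)"
```

```text
clock: 8.9
tool_pos: [419.7, -35.0, 319.0]
orientation: [0.197, 0.98, -0.001, -0.001]
force: [-0.4, 0.2, 0.1]
finger_gap: 0.822
grip_force: 0.0
rows [-0.567  -1.0905  0.0973] [-0.0048 -0.0013 -0.0314]
```

```bash
python3 -m inch '[[[0.82,-0.11,-0.22,0.1,0,0,-0.03],[0.82,-0.22,-0.44,0.1,0,0,-0.03],[0.82,-0.33,-0.66,0.1,0,0,-0.03],[0.82,-0.45,-0.88,0.1,0,0,-0.03],[0.82,-0.55,-1,0.1,0,0,-0.03]]]'
python3 -m inch '[[[0.82,0,-0.07,0,0,0,0],[0.82,0,-0.07,0,0,0,0],[0.82,0,-0.07,0,0,0,0],[0.82,0,-0.07,0,0,0,0]]]'
python3 - <<'E'
from h import *
import pickle
o=get_obs(); c=get_calibration('wrist'); im=grab_frame('wrist'); pickle.dump((c,im,o),open('w5.pkl','wb')); print(o['tool_pos'],o['orientation']);save('w5.png',im,k=1.5)
E
```

```text
clock: 9.4
tool_pos: [445.4, -259.8, 298.7]
orientation: [0.186, 0.982, 0.0, -0.001]
force: [0.5, 0.8, -0.2]
finger_gap: 0.818
grip_force: 0.0
clock: 9.8
tool_pos: [439.3, -267.8, 299.6]
orientation: [0.185, 0.983, 0.001, -0.001]
force: [0.4, -0.2, 0.4]
finger_gap: 0.825
grip_force: 0.0
[ 439.34679084 -267.81494829  299.58709683] [ 1.84907894e-01  9.82755098e-01  7.47446695e-04 -9.63807524e-04]
```

View pics/w5.png

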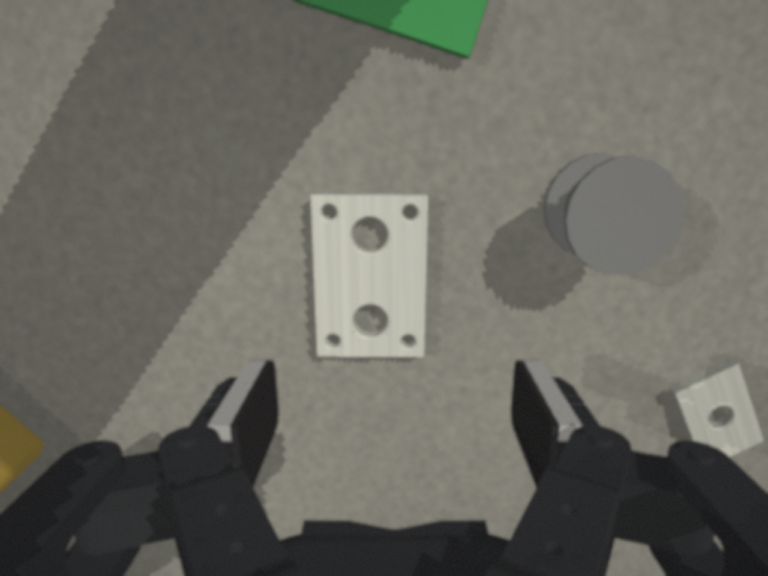

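The template has six holes, with corners at (311,195), (428,195), (424,357), (318,357). The spool at (615,215) is clear of the fingers.

```bash
python3 - <<'E'
from h import *
import pickle
c,im,o=pickle.load(open('w5.pkl','rb'))
p,a=quad(c,np.array([(428,195),(424,357),(318,357),(311,195)])/1.5,8)
rows_to((*p,195),a+np.pi/2)
E
```

```text
edges [(90.3, -0.377), (59.6, -1.942), (90.4, 2.767), (59.8, 1.198)]
ctr [ 438.3 -280.9] yaw -0.375 res [[-0.2, 0.1], [-0.0, -0.3], [0.3, 0.0], [-0.1, 0.2]]
rows [-0.0185 -0.0632  0.5242] [ 0.0015 -0.0028  0.006 ]
```

```bash
python3 -m inch '[[[0.8,-0.0185,-0.063,0.2,0,0,0.006],[0.8,-0.0185,-0.063,0.4,0,0,0.006],[0.8,-0.0185,-0.063,0.52,0,0,0.006],[0.8,-0.0185,-0.063,0.52,0,0,0.006],[0.8,-0.0185,-0.063,0.52,0,0,0.006]]]'
python3 -c "
from h import *
rows_to((438.3,-280.9,168.5),1.196)"
```

```text
clock: 10.35
tool_pos: [438.8, -281.9, 196.4]
orientation: [0.186, 0.982, 0.0, -0.0]
force: [0.7, -0.3, 0.6]
finger_gap: 0.798
grip_force: 0.0
rows [0.0042 0.0034 0.1393] [ 0.0007 -0.0016 -0.0005]
```

```bash
python3 -m inch '[[[0.75,0.003,0.003,0.07,0,0,0],[0.75,0.003,0.003,0.11,0,0,0],[0.75,0.003,0.003,0.13,0,0,0],[0.75,0.003,0.003,0.136,0,0,0],[0.75,0.003,0.003,0.136,0,0,0]]]'
python3 -m inch '[[[0.6,0,0,0,0,0,0],[0.6,0,0,0,0,0,0],[0.6,0,0,0,0,0,0],[0.6,0,0,0,0,0,0]]]' 40
```

```text
clock: 10.85
tool_pos: [438.5, -282.0, 169.4]
orientation: [0.187, 0.982, -0.0, 0.0]
force: [-0.4, 0.6, 0.4]
finger_gap: 0.754
grip_force: 0.0
clock: 11.25
tool_pos: [438.5, -282.1, 169.7]
orientation: [0.187, 0.982, -0.0, 0.001]
force: [-1.1, 1.0, 5.2]
finger_gap: 0.688
grip_force: 43.0
```

```bash
python3 -m inch '[[[0.6,0,0,-0.1,0,0,0],[0.6,0,0,-0.3,0,0,0],[0.6,0,0,-0.5,0,0,0],[0.6,0,0,-0.5,0,0,0],[0.6,0,0,-0.5,0,0,0]]]'
python3 -m inch '[[[0.6,0.1,0.2,0,0,0,0],[0.6,0.15,0.42,0,0,0,0],[0.6,0.2,0.65,0,0,0,0],[0.6,0.25,0.88,0,0,0,0],[0.6,0.25,0.98,0,0,0,0]]]'
python3 -c "
from h import *
rows_to((483.4,169,265),np.pi/2-.018)"
```

```text
clock: 11.75
tool_pos: [438.5, -282.1, 269.9]
orientation: [0.187, 0.982, -0.001, 0.001]
force: [-0.9, 0.3, -2.1]
finger_gap: 0.69
grip_force: 44.2
clock: 12.25
tool_pos: [461.9, -77.8, 266.9]
orientation: [0.186, 0.983, 0.001, -0.003]
force: [-0.2, -0.3, -1.7]
finger_gap: 0.69
grip_force: 44.2
rows [0.3511 1.1876 0.0119] [ 0.0029 -0.0127 -0.7125]
```

```bash
python3 -m inch '[[[0.6,0.08,0.24,0,0,0,-0.2],[0.6,0.16,0.48,0,0,0,-0.4],[0.6,0.24,0.72,0,0,0,-0.6],[0.6,0.32,0.95,0,0,0,-0.715],[0.6,0.345,1,0,0,0,-0.715]]]'
python3 -m inch '[[[0.6,0,0.1,0,0,0,0],[0.6,0,0.15,0,0,0,0],[0.6,0,0.15,0,0,0,0],[0.6,0,0.15,0,0,0,0],[0.6,0,0.15,0,0,0,0]]]'
python3 -c "
from h import *
print(get_obs()['tool_pos'])
rows_to((483.4,169,265),np.pi/2-.018)"
```

```text
clock: 12.75
tool_pos: [472.5, 134.1, 267.2]
orientation: [0.007, 1.0, 0.001, -0.001]
force: [-0.3, -1.3, -1.5]
finger_gap: 0.684
grip_force: 44.3
clock: 13.25
tool_pos: [473.6, 158.9, 268.6]
orientation: [0.01, 1.0, -0.0, -0.0]
force: [0.2, -0.4, -1.1]
finger_gap: 0.686
grip_force: 44.3
[473.63416988 158.94017765 268.6025942 ]
rows [-0.0478  0.0513  0.0179] [-0.0013 -0.0017 -0.0042]
```

```bash
python3 -m inch '[[[0.6,-0.048,0.051,0.05,0,0,-0.004],[0.6,-0.048,0.051,0.15,0,0,-0.004],[0.6,-0.048,0.051,0.25,0,0,-0.004],[0.6,-0.048,0.051,0.26,0,0,-0.004],[0.6,-0.048,0.051,0.26,0,0,-0.004]]]'
python3 -m inch '[[[0.6,0,0,0,0,0,0],[0.6,0,0,0,0,0,0],[0.6,0,0,0,0,0,0]]]'
python3 -c "
from h import *
rows_to((483.4,169,209),np.pi/2-.018)"
```

```text
clock: 13.75
tool_pos: [483.8, 169.9, 216.1]
orientation: [0.009, 1.0, -0.0, -0.001]
force: [0.0, 0.5, -1.1]
finger_gap: 0.688
grip_force: 44.2
clock: 14.05
tool_pos: [483.9, 170.2, 217.7]
orientation: [0.008, 1.0, 0.0, 0.001]
force: [-0.9, -0.0, -2.3]
finger_gap: 0.686
grip_force: 44.2
rows [ 0.0025 -0.0059  0.0436] [0.001  0.0035 0.0023]
```

```bash
python3 -m inch '[[[0.6,0.002,-0.005,0.015,0,0,0],[0.6,0.002,-0.005,0.03,0,0,0],[0.6,0.002,-0.005,0.035,0,0,0],[0.6,0.002,-0.005,0.035,0,0,0]]]'
python3 -m inch '[[[0.6,0,0,0.004,0,0,0],[0.6,0,0,0.007,0,0,0],[0.6,0,0,0.007,0,0,0]]]'
```

```text
clock: 14.45
tool_pos: [483.0, 169.1, 209.8]
orientation: [0.008, 1.0, -0.0, -0.0]
force: [0.0, -0.3, -1.4]
finger_gap: 0.682
grip_force: 44.3
clock: 14.75
tool_pos: [483.0, 169.1, 209.7]
orientation: [0.008, 1.0, 0.0, 0.0]
force: [-2.6, -0.5, 11.2]
finger_gap: 0.685
grip_force: 45.5
```

```bash
python3 -m inch '[[[0.72,0,0,0,0,0,0],[0.76,0,0,0,0,0,0],[0.8,0,0,0,0,0,0],[0.82,0,0,0,0,0,0]]]'
python3 -m inch '[[[0.82,0,0,-0.1,0,0,0],[0.82,0.2,0,-0.35,0,0,0],[0.82,0.4,0,-0.55,0,0,0],[0.82,0.4,0,-0.55,0,0,0],[0.82,0.4,0,-0.55,0,0,0]]]'
python3 -m inch '[[[0.82,0,0,0,0,0,0],[0.82,0,0,0,0,0,0]]]'
python3 - <<'E'
from h import *
import pickle
o=get_obs(); c=get_calibration('wrist'); im=grab_frame('wrist'); pickle.dump((c,im,o),open('w6.pkl','wb')); print(o['tool_pos'])
s=grab_frame('side');np.save('s6.npy',s)
u,v=proj(c,[[482,169,48]])[0].astype(int); x0=u-50;y0=min(v-65,384-120)
print('wrist off',x0,y0)
a=cv2.resize(im[y0:y0+120,x0:x0+100],None,fx=4,fy=4,interpolation=cv2.INTER_CUBIC)
cs=get_calibration('side'); hv=proj(cs,[[568,167,61],[568,167,206],[483,167,40]]).round(1); print('side',hv.tolist())
u,v=hv[0].astype(int); x1=u-60; y1=v-75
b=cv2.resize(s[y1:y1+120,x1:x1+100],None,fx=4,fy=4,interpolation=cv2.INTER_CUBIC); print('side off',x1,y1)
save('last.png',np.hstack([a,b]))
E
```

```text
clock: 15.15
tool_pos: [483.2, 169.1, 208.3]
orientation: [0.008, 1.0, -0.0, -0.0]
force: [-0.6, -0.2, 0.9]
finger_gap: 0.819
grip_force: 0.0
clock: 15.65
tool_pos: [401.7, 170.5, 320.4]
orientation: [0.008, 1.0, 0.001, 0.001]
force: [1.0, -0.3, -0.4]
finger_gap: 0.82
grip_force: 0.0
clock: 15.85
tool_pos: [404.0, 170.5, 317.6]
orientation: [0.008, 1.0, -0.0, -0.0]
force: [0.0, 0.4, 0.6]
finger_gap: 0.819
grip_force: 0.0
[403.95981297 170.47041407 317.64382902]
wrist off 213 217
side [[253.4, 170.1], [254.4, 122.3], [224.3, 176.7]]
side off 193 95
```

View pics/last.png

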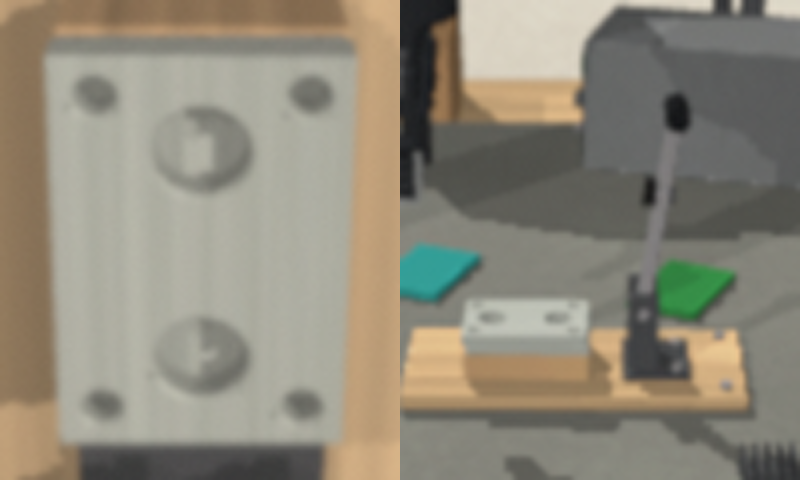

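The template sits squarely on the stack, with corners at (46,52), (355,52), (340,443), (60,443) in the left crop. The side view on the right shows the pile flush and the arm up, with its handle at (678,112). That puts the hinge at about 1.73 rad and the handle near (591,167,204). I'll grip the handle by its ends, along jig y, and guide it round its arc.

```bash
python3 - <<'E'
from h import *
import pickle
c,im,o=pickle.load(open('w6.pkl','rb'))
q=lambda x,y:[x/4+213,y/4+217]
quad(c,[q(355,52),q(340,443),q(60,443),q(46,52)],48)
cs=get_calibration('side')
for t in(1.6,1.65,1.7,1.75,1.8): 
  h=[567.4-145*np.cos(t),167.2,61+145*np.sin(t)]; print(t,np.round(h,1),proj(cs,[h]).round(1),proj(get_calibration('scene'),[h]).round(1)*1.5)
rows_to((591,167.2,420),np.pi/2-.018)
E
python3 -m inch '[[[0.7,0,0,-0.25,0,0,0],[0.7,0,0,-0.5,0,0,0],[0.7,-0.3,0,-0.51,0,0,0],[0.7,-0.5,-0.015,-0.51,0,0,0],[0.7,-0.75,-0.015,-0.51,0,0,0]]]'
python3 -c "
from h import *
rows_to((591,167.2,420),np.pi/2-.018)"
```

```text
edges [(90.5, -0.015), (59.6, -1.587), (90.5, 3.122), (59.2, 1.555)]
ctr [481.5 169. ] yaw -0.017 res [[-0.3, -0.4], [0.2, -0.2], [0.3, 0.2], [-0.2, 0.4]]
1.6 [571.6 167.2 205.9] [[255.8 122.3]] [[459.75 175.05]]
1.65 [578.9 167.2 205.5] [[258.4 122.5]] [[463.65 177.45]]
1.7 [586.1 167.2 204.8] [[261.  122.7]] [[467.55 179.85]]
1.75 [593.2 167.2 203.7] [[263.6 123.1]] [[471.3  182.55]]
1.8 [600.3 167.2 202.2] [[266.2 123.6]] [[475.05 185.4 ]]
rows [-9.348e-01 -1.000e-04 -5.149e-01] [-0.0013 -0.0033  0.0015]
clock: 16.45
tool_pos: [555.1, 164.5, 420.5]
orientation: [0.009, 1.0, 0.0, 0.0]
force: [-0.7, 0.8, 0.3]
finger_gap: 0.701
grip_force: 0.0
rows [-0.1792  0.0166  0.0027] [0.0001 0.0016 0.0019]
```

```bash
python3 -m inch '[[[0.7,-0.17,0.008,0,0,0,0],[0.7,-0.17,0.008,0,0,0,0],[0.7,-0.17,0.008,0,0,0,0],[0.7,-0.17,0.008,0,0,0,0]]]'
python3 -c "
from h import *
rows_to((591,167.2,362),np.pi/2-.018)"
```

```text
clock: 16.85
tool_pos: [586.2, 165.9, 419.2]
orientation: [0.008, 1.0, -0.0, -0.002]
force: [-0.7, 1.0, 0.7]
finger_gap: 0.699
grip_force: 0.0
rows [-0.0246  0.0073  0.2859] [-0.0011 -0.0065  0.0024]
```

```bash
python3 -m inch '[[[0.65,-0.022,0.005,0.1,0,0,0],[0.65,-0.022,0.005,0.2,0,0,0],[0.65,-0.022,0.005,0.286,0,0,0],[0.65,-0.022,0.005,0.286,0,0,0],[0.65,-0.022,0.005,0.286,0,0,0]]]'
python3 -m inch '[[[0.3,0,0,0,0,0,0],[0.3,0,0,0,0,0,0],[0.3,0,0,0,0,0,0],[0.3,0,0,0,0,0,0],[0.3,0,0,0,0,0,0]]]' 20
```

```text
clock: 17.35
tool_pos: [590.5, 167.0, 363.6]
orientation: [0.008, 1.0, -0.0, -0.0]
force: [0.6, -0.1, 0.5]
finger_gap: 0.652
grip_force: 0.0
clock: 17.85
tool_pos: [591.9, 167.2, 364.8]
orientation: [0.008, 1.0, 0.001, 0.002]
force: [1.0, 1.9, 6.5]
finger_gap: 0.417
grip_force: 23.1
```

```bash
python3 - <<'E'
import numpy as np
t0=1.735
for k in range(4):
    a=1.735-k*.45
    for i in range(1,6):
        t=a-.09*i; print(round(t,3),round(145*(np.cos(t)-np.cos(a))/200,3),round(-145*(np.sin(t)-np.sin(a))/200,3))
E
```

```text
1.645 0.065 -0.008
1.555 0.13 -0.01
1.465 0.195 -0.006
1.375 0.26 0.004
1.285 0.323 0.02
1.195 0.062 0.021
1.105 0.121 0.048
1.015 0.178 0.08
0.925 0.232 0.117
0.835 0.282 0.158
0.745 0.046 0.046
0.655 0.088 0.096
0.565 0.126 0.149
0.475 0.158 0.206
0.385 0.185 0.265
0.295 0.022 0.061
0.205 0.038 0.125
0.115 0.048 0.189
0.025 0.053 0.254
-0.065 0.052 0.319
```

```bash
python3 -m inch '[[[0.3,0.065,0,-0.008,0,0,0],[0.3,0.13,0,-0.01,0,0,0],[0.3,0.195,0,-0.006,0,0,0],[0.3,0.26,0,0.004,0,0,0],[0.3,0.323,0,0.02,0,0,0]]]'
```

```text
clock: 18.35
tool_pos: [525.1, 168.3, 359.4]
orientation: [0.008, 1.0, 0.001, -0.0]
force: [0.9, 3.5, 2.7]
finger_gap: 0.412
grip_force: 23.7
```

```bash
python3 -m inch '[[[0.3,0.062,0,0.021,0,0,0],[0.3,0.121,0,0.048,0,0,0],[0.3,0.178,0,0.08,0,0,0],[0.3,0.232,0,0.117,0,0,0],[0.3,0.282,0,0.158,0,0,0]]]'
```

```text
clock: 18.85
tool_pos: [468.2, 169.3, 326.8]
orientation: [0.008, 1.0, 0.001, -0.001]
force: [1.2, 5.6, 0.2]
finger_gap: 0.416
grip_force: 23.9
```

```bash
python3 -m inch '[[[0.3,0.046,0,0.046,0,0,0],[0.3,0.088,0,0.096,0,0,0],[0.3,0.126,0,0.149,0,0,0],[0.3,0.158,0,0.206,0,0,0],[0.3,0.185,0,0.265,0,0,0]]]'
python3 -m inch '[[[0.3,0.013,0,0.03,0,0,0],[0.3,0.022,0,0.061,0,0,0],[0.3,0.03,0,0.093,0,0,0],[0.3,0.038,0,0.125,0,0,0],[0.3,0.044,0,0.155,0,0,0]]]'
```

```text
clock: 19.35
tool_pos: [430.9, 170.0, 273.6]
orientation: [0.009, 1.0, 0.001, -0.002]
force: [-0.0, 7.1, 1.1]
finger_gap: 0.417
grip_force: 24.4
clock: 19.85
tool_pos: [422.0, 170.1, 242.6]
orientation: [0.009, 1.0, 0.0, -0.002]
force: [-2.5, 7.2, 0.2]
finger_gap: 0.412
grip_force: 24.5
```

```bash
python3 -m inch '[[[0.3,0.004,0,0.03,0,0,0],[0.3,0.007,0,0.06,0,0,0],[0.3,0.009,0,0.08,0,0,0],[0.3,0.009,0,0.1,0,0,0],[0.3,0.009,0,0.105,0,0,0]]]'
python3 -m inch '[[[0.3,0,0,0.005,0,0,0],[0.3,0,0,0.01,0,0,0],[0.3,0,0,0.01,0,0,0]]]'
```

```text
clock: 20.35
tool_pos: [420.1, 170.2, 221.5]
orientation: [0.009, 1.0, 0.0, -0.003]
force: [-2.4, 8.8, 0.0]
finger_gap: 0.414
grip_force: 24.6
clock: 20.65
tool_pos: [420.1, 170.2, 219.7]
orientation: [0.009, 1.0, 0.0, -0.003]
force: [-1.7, 9.0, -1.3]
finger_gap: 0.415
grip_force: 24.5
```

```bash
python3 -m inch '[[[0.3,0,0,0.005,0,0,0],[0.3,0,0,0.01,0,0,0],[0.3,0,0,0.01,0,0,0]]]'
python3 -m inch '[[[0.3,0,0,0.005,0,0,0],[0.3,0,0,0.008,0,0,0],[0.3,0,0,0.008,0,0,0]]]'
```

```text
clock: 20.95
tool_pos: [420.0, 170.2, 219.0]
orientation: [0.009, 1.0, 0.0, -0.002]
force: [-5.4, 7.5, 14.1]
finger_gap: 0.416
grip_force: 26.2
clock: 21.25
tool_pos: [419.9, 170.1, 218.8]
orientation: [0.009, 1.0, 0.001, -0.002]
force: [-8.3, 6.3, 27.1]
finger_gap: 0.413
grip_force: 27.9
```

The pad is pressing on the template. I'll ease off, release and lift clear.

```bash
python3 -m inch '[[[0.3,0,0,-0.008,0,0,0],[0.3,0,0,-0.012,0,0,0],[0.5,0,0,-0.012,0,0,0],[0.65,0,0,-0.012,0,0,0],[0.7,0,0,-0.012,0,0,0]]]'
python3 -m inch '[[[0.7,0,0,-0.012,0,0,0],[0.7,0,0,-0.1,0,0,0],[0.7,0,0,-0.3,0,0,0],[0.7,0,0,-0.5,0,0,0],[0.7,0,0,-0.5,0,0,0]]]'
python3 -m inch '[[[0.7,0.3,0,0,0,0,0],[0.7,0.3,0,0,0,0,0],[0.7,0.3,0,0,0,0,0],[0.7,0.3,0,0,0,0,0]]]'
python3 - <<'E'
from h import *
s=grab_frame('side'); np.save('s7.npy',s); c=get_calibration('side')
# predicted handle end for level arm, and edges of template: compare stack area before/after
b=np.load('s6.npy'); 
h=proj(c,[[422.4,170,61],[482,139,48],[482,139,40],[437,139,48],[527,139,48]]).round(1); print(h.tolist())
g=s.astype(int).sum(2); u=int(h[0][0]);v=int(h[0][1]); print(g[v-8:v+9,u-8:u+9:2])
# template front face (bright grey) bounds, before/after
for n,i in(('before',b),('after',s)):
    reg=i[165:185,200:250].astype(int); m=(abs(reg[...,0]-reg[...,2])<25)&(reg.sum(2)>380)
    ys,xs=np.nonzero(m); print(n,m.sum(),[m[r].sum() for r in range(20)], xs.min()+200,xs.max()+200)
E
```

```text
clock: 21.75
tool_pos: [421.7, 169.2, 219.0]
orientation: [0.008, 1.0, -0.001, -0.001]
force: [0.0, -0.2, 0.4]
finger_gap: 0.696
grip_force: 0.0
clock: 22.25
tool_pos: [424.8, 170.1, 324.2]
orientation: [0.008, 1.0, 0.001, 0.005]
force: [0.6, -0.4, -0.1]
finger_gap: 0.698
grip_force: 0.0
clock: 22.65
tool_pos: [363.3, 170.8, 319.4]
orientation: [0.008, 1.0, 0.0, 0.0]
force: [0.1, 0.1, 0.1]
finger_gap: 0.701
grip_force: 0.0
[[203.3, 169.8], [223.7, 178.5], [223.7, 181.0], [207.9, 178.5], [239.4, 178.4]]
[[359 361 362 357 359 360 363 301 234]
 [360 361 361 361 360 364 355 250 256]
 [361 361 360 359 361 366 306 229 319]
 [359 361 359 361 338 333 246 243 354]
 [362 360 358 336 236 219 225 292 374]
 [356 359 363 283 134 111 250 369 395]
 [327 348 359 250  99  71 298 423 426]
 [293 309 326 219  88  68 348 459 461]
 [295 289 299 179  84  72 399 448 445]
 [346 301 288 143  74  73 370 400 397]
 [376 354 334 133  70  92 334 375 376]
 [382 382 362 129  68 126 335 383 421]
 [383 386 370 171  67 153 355 388 467]
 [381 382 377 256 146 241 371 375 423]
 [378 377 376 342 283 338 378 384 405]
 [387 419 421 421 406 418 421 404 422]
 [403 518 532 535 532 530 521 440 455]]
before 639 [np.int64(30), np.int64(38), np.int64(38), np.int64(40), np.int64(39), np.int64(37), np.int64(36), np.int64(38), np.int64(41), np.int64(38), np.int64(39), np.int64(41), np.int64(31), np.int64(31), np.int64(31), np.int64(31), np.int64(30), np.int64(30), np.int64(0), np.int64(0)] 200 248
after 516 [np.int64(13), np.int64(22), np.int64(36), np.int64(37), np.int64(39), np.int64(38), np.int64(2), np.int64(18), np.int64(31), np.int64(30), np.int64(29), np.int64(36), np.int64(31), np.int64(31), np.int64(31), np.int64(31), np.int64(31), np.int64(30), np.int64(0), np.int64(0)] 207 249
```

```bash
python3 - <<'E'
from h import *
b=np.load('s6.npy');s=np.load('s7.npy')
for n,i in(('before',b),('after',s)):
    for r in (177,179,181,182):
        reg=i[r,200:250].astype(int); m=(abs(reg[:,0]-reg[:,2])<25)&(reg.sum(1)>380); x=np.nonzero(m)[0]+200; print(n,r,x.min(),x.max(),end=' | ')
    print()
# hinge bar darkness along a level arm line, vs candidates of angle
c=get_calibration('side')
for t in(-.05,0,.05,.1,.15,.2):
    P=np.array([[567.4-q*np.cos(t),159.5,61+q*np.sin(t)] for q in np.linspace(30,125,30)]); uv=proj(c,P).round().astype(int)
    H=proj(c,[[567.4-145*np.cos(t),152,61+145*np.sin(t)]])[0]
    print(t,'bar',abs(s[uv[:,1],uv[:,0]].astype(int)-b[uv[:,1],uv[:,0]]).sum(1).mean().round(),'handle end px',H.round(1))
g=s.astype(int).sum(2)[155:185,192:215]; ys,xs=np.nonzero(g<140); print('handle blob',xs.mean()+192,ys.mean()+155,ys.min()+155,ys.max()+155)
# wrist check of template near edge, from the present pose
cw=get_calibration('wrist'); w=grab_frame('wrist').astype(int); e=proj(cw,[[437,169,48],[437,180,48]]); print(e.round(1))
E
```

```text
before 177 209 239 | before 179 209 239 | before 181 210 239 | before 182 210 239 | 
after 177 209 239 | after 179 209 239 | after 181 209 239 | after 182 210 239 | 
-0.05 bar 163.0 handle end px [203.1 174.7]
0 bar 156.0 handle end px [202.9 172.4]
0.05 bar 103.0 handle end px [202.9 170.2]
0.1 bar 59.0 handle end px [203.  167.9]
0.15 bar 40.0 handle end px [203.2 165.6]
0.2 bar 33.0 handle end px [203.5 163.3]
handle blob 203.38709677419354 169.70967741935485 166 173
[[262.3 274.8]
 [275.9 274.6]]
```

```bash
python3 -c "
from workcell import *
print(job_done())"
```

```text
the job is handed in; nothing more can be done
None
```

I laid the blank and then the template on the jig block (by camera, each within about 1–2 mm of what is under it), lowered and released the hold-down arm with its pad on the template, and handed the job in at about 23 s; no verdict was returned.

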